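Seat a mixing head in the taper of a bench mixer drive and lock it

TASK

Take the slotted mixing head out of the storage stand and seat its tapered shank in the spindle of the bench mixer drive, turning it under light pressure until its slots drop over the spindle's dogs and its flange lies flush on the spindle face. Then swing the catch fully over the flange and let go. Press only lightly, a few newtons (45 N against the drive is too much), and leave the plain blanking plug and the other things on the worktop alone.

Things in the scene. Friction and masses are not known exactly. Their poses are not given: they have to be found in the camera images.
- head_hub (a point): Mixing head (0.25 kg, rigid): centre of its hub, an upright aluminium block 28 (x) x 36 (y) x 40 (z) mm, two dark wells in its top, to be gripped across the 28 mm. z up. The hub stands on a round steel flange 68 mm across, 12 mm thick, its underside 32 mm below this point. It hangs in one of the stand's two holes, flange on the stand's top.
- head_flange (a point): Centre of the underside of the mixing head's flange, same axes as the hub. Below it a steel shank, 28 mm across tapering to 14 mm over its 40 mm length. Two slots 10 mm wide are cut right through the flange at the head's +y and -y sides, from its rim in to 21 mm from the axis.
- spindle_nose (a point): Bench mixer drive, fixed white box 130 x 140 x 30 mm with a round column: centre of the column's flat steel top (spindle face), 72 mm above the worktop. z up, x and y are those of the box (dial at -x). In the face a tapered bore, 30 mm across at the mouth, 42 mm deep, 0.9 mm wider all round than the seated shank. Seated, the flange's underside is on this point and the hub's centre 32 mm above.
- dog_level (a point): Point on the spindle axis at the level of the tops of the two dogs: steel blocks 8 mm wide, standing 7 mm above the spindle face, 22 to 32 mm from the axis, opposite each other. They lie along the drive's y axis, but the spindle is left turned by an unmeasured angle of up to 0.45 rad either way; it is braked (0.8 N m, stops at 0.5 rad). The slots pass the dogs within about 0.04 rad.
- catch (a joint): Catch, a flat steel lever on an upright pivot. 0 rad: clear, nose to the drive's +x, handle to -x; grows anticlockwise seen from above to its stop at 1.57, nose (36 mm from pivot) over the flange's rim, handle to the drive's -y. Friction 0.06 N m, stays where left. 8 mm thick, its underside 3 mm above a seated flange: it cannot pass over a flange that is not home.
- catch_knob (a point): Centre of the exposed part of the upright round black knob on the catch handle, 14 mm across, reaching from 18 mm below to 14 mm above this point; 60 mm from the pivot.
- catch_pivot (a point): Pivot axis of the catch, at the level of the lever's upper face: 62 mm from the spindle axis towards the drive's -y. The knob's centre moves on a circle of 60 mm radius about it, 18 mm higher.
- plug_knob (a point): Blanking plug in the stand's other hole, 90 mm from the head (either may be the left one): smooth steel disc 48 mm across without slots, tapered shank below, round black knob 26 mm across and 26 mm high above. This point is near the knob's centre, 20 mm above the stand's top. To be left where it is.
- stand: Storage stand, fixed grey block 75 (x) x 180 (y) x 48 (z) mm with two 33 mm holes 45 mm either side of its middle along y; origin at the middle of its underside.
- vial: Bystander: brown calibrator vial, 22 mm across, 45 mm tall, behind the drive; origin at its foot.
- pen: Bystander: white pen with a black cap, 135 mm long, lying near the front edge at the right; origin at the middle of its underside.

How it is judged (in metres and radians):
On the way, in this order (a step that is already met when the one before it is completed fails the run):
1. the mixing head is lifted out of the stand (z of head_hub in the frame of stand above 0.125 m), for 0.1 s.
2. the head is home in the spindle with the catch still clear of it (horizontal distance between head_hub and spindle_nose below 0.003 m and z of head_hub in the frame of spindle_nose below 0.0345 m and angle between the z axis of head_hub and the z axis of spindle_nose, either way round below 0.05 rad and value of joint catch below 0.7 rad), for 0.2 s.
At the end, for the whole second after the job is handed in: The head is home in the spindle: hub centre within 3 mm of the spindle axis and no more than 34.5 mm above the spindle face (32 mm when flush), upright within 0.05 rad, at rest; the catch is swung to at least 1.35 rad, over the flange; the robot has let go (horizontal distance between head_hub and spindle_nose below 0.003 m and z of head_hub in the frame of spindle_nose below 0.0345 m and angle between the z axis of head_hub and the z axis of spindle_nose, either way round below 0.05 rad and value of joint catch above 1.35 rad and linear speed of head below 0.02 m/s); the robot touches nothing.
It fails at once if the head is forced against the drive with more than 45 N (contact force between head and drive above 45 N).
It fails at once if the blanking plug is moved by more than 15 mm (distance of plug_knob from where it was at the start of the episode above 0.015 m).
It fails at once if the vial or the pen is moved by more than 20 mm (distance of any of vial, pen from where it was at the start of the episode above 0.02 m).
It also fails if it takes over 72 s, if anything falls off the work surface, if the arm or the gripper's body presses on something with over 40 N, if the wrist force passes 120 N, or if a joint passes its speed limit or range.

ROBOT

A 7-joint arm with a two-finger parallel gripper is mounted at the origin on a cart in front of the work surface, level with it; the furniture and walls round the work are solid. World frame = base frame: x ahead of the robot, y to its left, z up, the work surface at z = 0. Lengths are in m, angles in degrees, forces in N, time in s.
With the tool pointing down it reaches from about 0.4 to 0.925 m from the base axis. Payload 4.1 kg.
Tool frame: the origin (TCP) lies at the very end of the fingers, on their centre line; the grasp point (between the pads) lies 19 mm behind it; x points along the fingers, y is the direction in which the jaws open and shut, and the axes are right-handed (so a half turn about x gives the same grasp; the last joint's range is limited). The gripper opens to 85 mm and grips with 20 to 120 N. Pads are 22 mm wide; open, the fingers measure 114 mm over their backs; the gripper's body (76 mm by 85 mm) begins 54 mm behind the grasp point. The pads swing forward as they close: fully open they stand 13 mm farther back than shut.
Start: joints at [62.624, 22.827, 2.584, 88.041, -1.071, 69.15, -2.905], TCP at [0.24, -0.604, 0.202] pointing down, gripper open.
Joint ranges: [-161.44, 161.44], [-28.35, 127.94], [-78.24, 83.42], [0, 140.83], [-78.03, 258.03], [13.02, 114.36], [-168.23, 168.23]. Speed limits (degrees/s): [147.25, 147.25, 180, 180, 180, 180, 180].

INTERFACE

Orientations are given as [roll, pitch, yaw] about the fixed x, y, z axes, in that order (R = Rz(yaw) Ry(pitch) Rx(roll)).
In Python, from station import sensors, get_image, camera_params, env, nets gives the robot as it stands.
- The arm moves only by the shell command python3 -m creep 'ROWS' [FORCE]. ROWS is JSON, a list of rows, each a list of 5 numbers: the closure, from 0 (fully open) to 1 (shut), then the shift along the world's x, y, z in mm, then the turn about the world's z in rad. A call has 1 to 20 rows; each row shifts and turns the commanded pose from where the row before left it; what a row does not reach is not made up. A row lasts 1/10 s, in which the tool goes at most 50 mm and 8.59 degrees, less where a joint would pass 70% of its speed; a pose out of reach is approached as far as the arm can. A call is refused whole if a number of a shift passes 50 or a number of a turn 0.15, either way. A call with a gripper value outside its range is refused whole. The fingers move at their own pace and stop on an object; FORCE is the grip in N (left out, the last holds). Time passes only in rows, so rows that do not move let the fingers close. It gives the time, the measured TCP pose, the force and the opening at its end, in the units of the state.
- sensors.state(): the state, without advancing time (a new reading comes with each control period).
- get_image(name): name is "scene" or "top" or "wrist"; returns the picture (384x512x3 uint8, red, green, blue); there is no depth.
- camera_params(name): a dict with "fovy" (degrees; the focal length in pixels is half the picture's height over the tangent of half this angle, whatever the lens; pixels are square), "cx", "cy" (the principal point, pixels), "distortion" ([k1, k2, p1, p2, k3] as OpenCV has them; the pictures are not rectified), "rvec" (rotation vector, rad) and "tvec" (3), from world to camera coordinates, as OpenCV has them. Camera axes: x right, y down, z forward; pixel columns grow to the right and rows downward; lengths in m; the calibration is good to about 2 mm. A picture is of the moment at which its call begins: read the wrist's pose just before it. camera_params takes no time and is no camera call; for the wrist camera it gives the pose at the moment of the call.
- env.sign_off(): hands the job in, once; it reports no verdict.
Trained networks look in the newest picture that a camera, given by its name, has taken for a name from the list of things; names that differ only in an ending like _2 or _b are one class to them, and where a whole thing is asked for, a point or a joint stands for the part that bears it (a point fixed in the world has none). Each returns a list of dicts, best first, with "conf" (0 to 1); they miss things now and then, are a little off and sometimes report something else, mostly with a low value. They report only what shows in the picture. A call takes as long as a camera call.
- nets.spot_in(camera, thing): "xyz" ([x, y, z] in m, in the coordinates of the camera as it stood for that picture, good to about 4 mm: the middle of the surface that is visible of it).
The state is a dict: "time": time; "q": joint angles; "joint_vel": joint speeds; "joint_torque": joint torques, N m; "position": TCP position; "eef_rot": TCP orientation; "wrist_force": force on the tool from outside, world axes, zero at the start; "wrist_torque": the same for the moment, N m; "width": opening from 0.0 (shut) to 1.0 (fully open).
Only numpy, scipy, OpenCV 4.12 (cv2) and the standard library are available. Lean on these libraries where they do the work, as an engineer would, in place of code of your own. Each camera call takes 0.05 s, during which the arm holds its last target. There are 200 camera calls.

## Working session

There is one attempt and no reset: what is moved stays moved. The work goes in short steps, Python scripts to look and compute and a shell command to move; the robot and the scene stay as the last step left them, time stands still between calls to the robot, and variables do not carry over. Pictures are saved under pics/ and viewed, about 8 in all and at most 12, crops included, and the job is handed in when it is done.

```bash
mkdir -p pics; cat > h.py <<'E'
import numpy as np, cv2
from station import sensors, get_image, camera_params, env, nets
def K(p):
    f=192/np.tan(np.radians(p["fovy"])/2); return np.array([[f,0,p["cx"]],[0,f,p["cy"]],[0,0,1]])
def world(p,xyz):
    R=cv2.Rodrigues(np.array(p["rvec"],float))[0]; return R.T@(np.array(xyz)-np.array(p["tvec"]))
def ray(p,uv,z):
    n=cv2.undistortPoints(np.array([[uv]],float),K(p),np.array(p["distortion"],float))[0,0]
    R=cv2.Rodrigues(np.array(p["rvec"],float))[0]; c=-R.T@np.array(p["tvec"]); d=R.T@np.array([n[0],n[1],1]); return c+d*(z-c[2])/d[2]
def proj(p,P):
    return cv2.projectPoints(np.array(P,float).reshape(-1,3),np.array(p["rvec"],float),np.array(p["tvec"],float),K(p),np.array(p["distortion"],float))[0][:,0]
def snap(cam,name,s=1.5,crop=None):
    p=camera_params(cam); im=get_image(cam)
    o=im if crop is None else im[crop[1]:crop[3],crop[0]:crop[2]]
    cv2.imwrite(f"pics/{name}.png",cv2.resize(o,None,fx=s,fy=s,interpolation=cv2.INTER_CUBIC)[:,:,::-1]); return p,im
def spot(cam,p,t):
    r=nets.spot_in(cam,t); return [(round(d["conf"],2),world(p,d["xyz"]).round(4).tolist()) for d in r[:2]]
E
python3 - <<'E'
from h import *
for c in ["top","scene"]:
    p,im=snap(c,c+"1")
    print(c,p)
    for t in ["head_hub","head_flange","spindle_nose","dog_level","catch_knob","catch_pivot","plug_knob","stand","vial","pen"]: print(t,spot(c,p,t))
print(sensors.state())
E
```

```text
top {'fovy': 42.34441864722862, 'cx': 259.2475039324266, 'cy': 201.97684460377008, 'distortion': array([-0.0242746,  0.       ,  0.       ,  0.       ,  0.       ]), 'rvec': array([ 2.11838296, -2.15252191,  0.16373493]), 'tvec': array([-0.00976383,  0.59144655,  1.41684024])}
head_hub [(0.97, [0.4638, 0.1669, 0.0622])]
head_flange [(0.58, [0.463, 0.1673, 0.0577])]
spindle_nose [(0.92, [0.5114, -0.1104, 0.0298]), (0.63, [0.4949, -0.1628, 0.094])]
dog_level [(0.94, [0.5088, -0.1151, 0.0298])]
catch_knob [(0.67, [0.4971, -0.1662, 0.0963])]
catch_pivot [(0.85, [0.5106, -0.1146, 0.0295])]
plug_knob [(0.51, [0.4735, 0.2521, 0.0603])]
stand [(0.73, [0.4685, 0.2236, 0.0482])]
vial []
pen [(0.67, [0.4406, -0.3769, 0.0156]), (0.19, [0.4682, 0.2203, 0.0512])]
scene {'fovy': 44.314842478067185, 'cx': 258.61236927986306, 'cy': 192.71979508709111, 'distortion': array([-0.06532871,  0.        ,  0.        ,  0.        ,  0.        ]), 'rvec': array([ 1.10606513, -2.15881715,  1.1445368 ]), 'tvec': array([0.30598119, 0.33431803, 1.01674985])}
head_hub [(0.64, [0.445, 0.1787, 0.0632])]
head_flange [
[... 462 characters left out ...]
, [0.488, -0.0955, 0.0292])]
{'time': 1.1, 'q': array([62.62275043, 22.82759838,  2.58413463, 88.04012452, -1.07398341,
       69.14931444, -2.90485412]), 'joint_vel': array([ 0.0149795 ,  0.05981727, -0.03710456,  0.01711028, -0.08128764,
        0.00765703,  0.06143367]), 'joint_torque': array([ 6.68681660e-04, -4.75027907e+01,  1.36317339e+00, -2.54524612e+01,
        1.13180280e-02,  9.02824231e-04,  1.57040733e-05]), 'position': array([ 0.24044696, -0.60394209,  0.20174033]), 'eef_rot': array([104.30051262,  89.99271883, -53.99125179]), 'wrist_force': array([ 0.53845212, -0.27627159, -0.3522801 ]), 'wrist_torque': array([0.01245958, 0.02071996, 0.00612102]), 'width': 0.9963513777880482}
```

```bash
python3 - <<'E'
from h import *
p=camera_params("top"); print(proj(p,[[.464,.167,.06],[.51,-.11,.072],[.497,-.166,.09]]))
s=cv2.imread("pics/top1.png")
import os
im=get_image("top")[:,:,::-1]
u=proj(p,[[.49,.03,.06]])[0]
print(u)
x0,y0=int(u[0]-140),int(u[1]-70)
x0=max(x0,0);y0=max(y0,0)
print(x0,y0)
cv2.imwrite("pics/crop.png",cv2.resize(im[y0:y0+150,x0:x0+266],None,fx=3,fy=3,interpolation=cv2.INTER_CUBIC))
E
```

```text
[[195.4788536  245.77496825]
 [291.16208764 227.95495025]
 [311.36902305 231.51521003]]
[242.76057662 236.05232526]
102 166
```

View pics/crop.png

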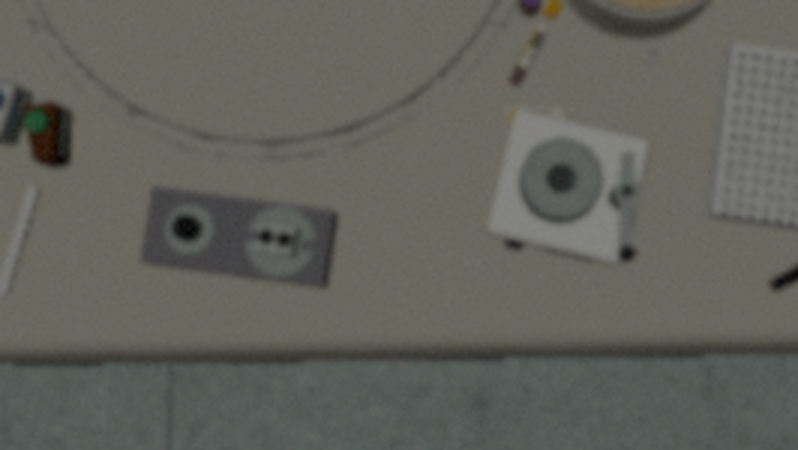

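View pics/scene1.png

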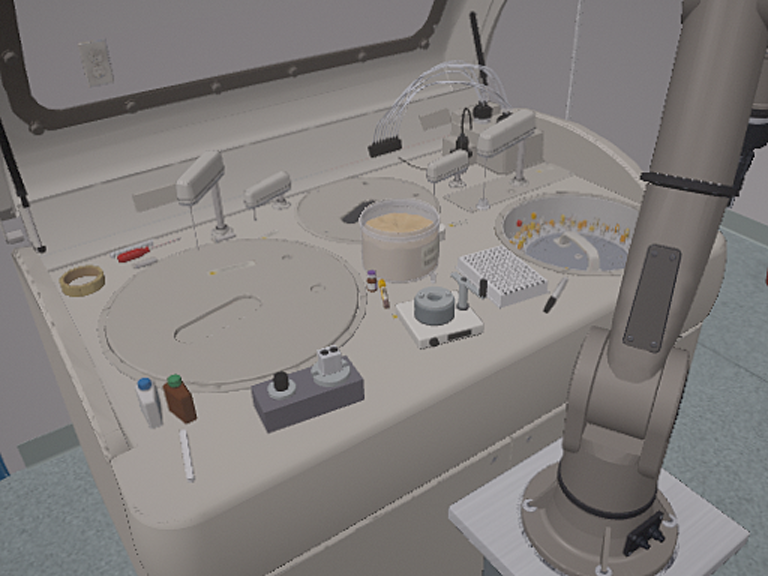

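Top crop (3×, offset 102,166): the head is on the right of the stand at crop (280,240), with the plug at (187,229). The spindle bore is at (561,178) and the catch knob at (627,253), so the catch is clear. Scene view agrees.

```bash
python3 - <<'E'
from h import *
from scipy.spatial.transform import Rotation as R
p=camera_params("top")
f=lambda u,v,z: ray(p,(u/3+102-1/3,v/3+166-1/3),z).round(4)
print("flange",f(281,241,.06),"wells",f(265,237,.1),f(284,240,.1),"plug",f(187,229,.07))
print("stand corners",f(152,188,.048),f(337,212,.048),f(142,262,.048),f(328,287,.048))
print("bore",f(561,178,.072),"knob",f(627,253,.12))
print("box",f(518,108,.03),f(647,142,.03),f(490,232,.03),f(617,262,.03))
s=sensors.state(); M=R.from_euler('xyz',s["eef_rot"],degrees=True).as_matrix(); print(M.round(3))
w=camera_params("wrist"); Rw=cv2.Rodrigues(w["rvec"])[0]; print("wristcam",-Rw.T@w["tvec"],Rw.round(3),w["fovy"])
E
```

```text
flange [0.4634 0.1674 0.06  ] wells [0.4644 0.177  0.1   ] [0.4613 0.1592 0.1   ] plug [0.4755 0.2564 0.07  ]
stand corners [0.518  0.2957 0.048 ] [0.4916 0.1145 0.048 ] [0.4459 0.3042 0.048 ] [0.4191 0.1233 0.048 ]
bore [ 0.5187 -0.103   0.072 ] knob [ 0.4429 -0.1595  0.12  ]
box [ 0.5942 -0.0642  0.03  ] [ 0.5579 -0.1915  0.03  ] [ 0.4712 -0.0342  0.03  ] [ 0.4398 -0.1581  0.03  ]
[[ 0.     0.37  -0.929]
 [-0.    -0.929 -0.37 ]
 [-1.     0.    -0.   ]]
wristcam [ 0.30379503 -0.57738417  0.37367288] [[ 0.37  -0.929  0.001]
 [-0.896 -0.356  0.266]
 [-0.247 -0.099 -0.964]] 63.10077737000025
```

```bash
python3 -m creep '[[0,20,37,1,0.066],[0,20,37,1,0.066],[0,20,37,1,0.066],[0,20,37,1,0.066],[0,20,37,1,0.066],[0,20,37,1,0.066],[0,20,37,1,0.066],[0,20,37,1,0.066],[0,20,37,1,0.066],[0,20,37,1,0.066],[0,20,37,1,0.066],[0,20,37,1,0.066],[0,20,37,1,0.066],[0,22,38,0,0.066],[0,0,0,0,0],[0,0,0,0,0]]'
python3 - <<'E'
from h import *
p,im=snap("wrist","w1",1.5)
for t in ["spindle_nose","dog_level","catch_knob","catch_pivot"]: print(t,spot("wrist",p,t))
print(sensors.state()["position"],sensors.state()["time"])
E
```

```text
time: 2.75
position: [0.5227, -0.0839, 0.2148]
eef_rot: [51.2, 90.0, -54.0]
wrist_force: [-0.4, -1.3, 0.3]
width: 1.003
spindle_nose [(0.91, [0.5127, -0.1067, 0.0341])]
dog_level [(0.94, [0.515, -0.1059, 0.0285]), (0.65, [0.4411, 0.1277, 0.0167])]
catch_knob [(0.74, [0.5176, -0.1081, 0.0293]), (0.71, [0.4897, -0.1562, 0.096])]
catch_pivot [(0.97, [0.5128, -0.1073, 0.0286])]
[ 0.52188367 -0.08652491  0.21471106] 3.0
```

View pics/w1.png

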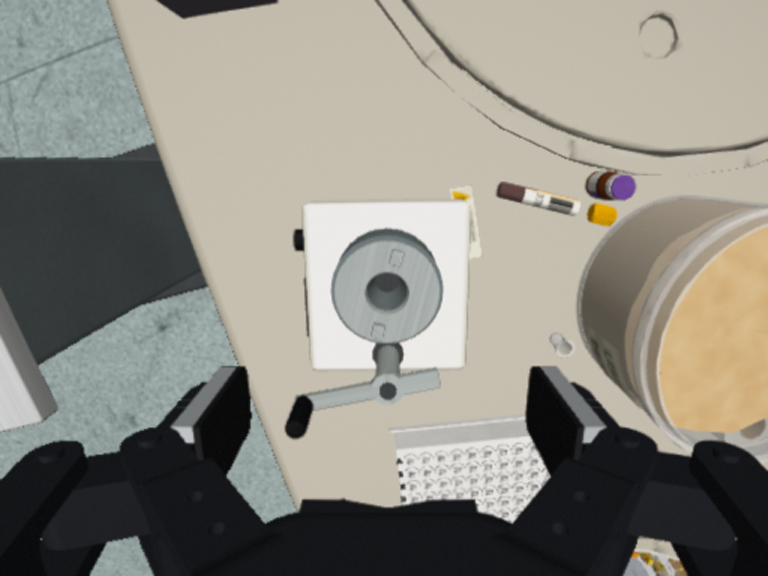

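The wrist view at 1.5× shows the bore at (387,291), dogs at (397,257) and (378,330), the catch pivot at (388,390) and the knob top at about (300,404). The catch is about 0.15 rad open and nothing blocks the drive.

```bash
python3 - <<'E'
from h import *
p=camera_params("wrist")
f=lambda u,v,z: ray(p,(u/1.5,v/1.5),z)[:2]
b=f(387,290.5,.072); d1=f(397,257,.079); d2=f(378,330,.079); pv=f(388,390,.095); k=f(301,405,.127)
print("bore",b,"dogmid",(d1+d2)/2,"sep",np.linalg.norm(d1-d2),"yaw dogs",np.arctan2(-(d1-d2)[0],(d1-d2)[1]))
print("pivot",pv,"dist",np.linalg.norm(pv-b),"drive yaw",np.arctan2(-(b-pv)[0],(b-pv)[1]))
print("knob",k,np.linalg.norm(k-pv),"catch ang world",np.arctan2(*(pv-k)[::-1]))
im=cv2.imread("pics/w1.png"); c=[f(304,203,.03),f(467,200,.03),f(314,369,.03),f(466,367,.03)]; print(np.array(c))
a=c[0]-c[2];e=c[1]-c[3];print(np.arctan2(-a[0],a[1]),np.arctan2(-e[0],e[1]),np.arctan2((c[1]-c[0])[1],(c[1]-c[0])[0]),np.arctan2((c[3]-c[2])[1],(c[3]-c[2])[0]))
E
```

```text
bore [ 0.51770349 -0.10158655] dogmid [ 0.5176918  -0.10239429] sep 0.05318532112721243 yaw dogs -0.5166697458262504
pivot [ 0.50109321 -0.16394115] dist 0.06452904168315668 drive yaw -0.2603387153118902
knob [ 0.45073134 -0.14377669] 0.05424870952977107 catch ang world -0.3808437667486677
[[ 0.47274035 -0.03008104]
 [ 0.59141341 -0.06072847]
 [ 0.43828719 -0.16122627]
 [ 0.5601061  -0.19323723]]
-0.2569047899648296 -0.232011366269416 -0.25272902727322377 -0.2569655053082589
```

```bash
python3 -m creep '[[0,-7,34,-2,0.015],[0,-7,34,-2,0.015],[0,-7,34,-2,0.015],[0,-7,34,-2,0.015],[0,-7,34,-2,0.015],[0,-7,34,-2,0.015],[0,-7,34,-2,0.015],[0,-8,37,-2,0.015],[0,0,0,0,0],[0,0,0,0,0],[0,0,0,0,0]]'
python3 - <<'E'
from h import *
p,im=snap("wrist","w2",1.5)
np.savez("p2.npz",**p)
for t in ["head_hub"]: print(t,spot("wrist",p,t))
s=sensors.state();print(s["position"],s["eef_rot"],s["time"])
E
```

```text
time: 4.1
position: [0.466, 0.1882, 0.1986]
eef_rot: [16.8, 89.9, -81.8]
wrist_force: [-0.4, 0.6, -0.3]
width: 0.996
head_hub [(0.96, [0.4617, 0.1762, 0.0605])]
[0.4660066  0.18820772 0.19868768] [ 20.39854232  89.95857893 -78.26906651] 4.2
```

View pics/w2.png

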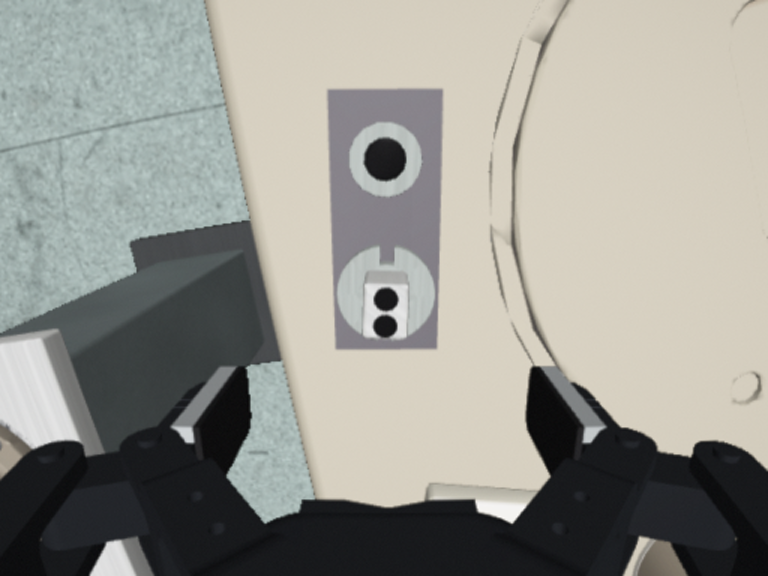

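The wrist view at 1.5× shows the hub top with corners at about (364,284) and (407,339), wells at (386,299) and (385,326), and a slot at (387,253). The jaws are nearly parallel to the hub's x.

```bash
python3 - <<'E'
from h import *
from scipy.spatial.transform import Rotation as R
p=camera_params("wrist")
f=lambda u,v,z: ray(p,(u/1.5,v/1.5),z)[:2]
a,b=f(386,299,.1),f(385.3,326,.1); print("wells",a,b,"mid",(a+b)/2,"yaw",np.arctan2(-(a-b)[0],(a-b)[1]))
c=[f(364,284,.1),f(407,284,.1),f(363.5,338.5,.1),f(407,339,.1)]; print(np.mean(c,0),[np.linalg.norm(c[0]-c[1]),np.linalg.norm(c[0]-c[2])])
l=(c[0]+c[1]-c[2]-c[3]); print("yaw",np.arctan2(-l[0],l[1]))
pl=f(385,159,.094);sl=f(387.5,258,.06);print("plug",pl,"slot",sl, "flange", (f(337,292,.06)+f(435,292,.06))/2)
s=sensors.state(); M=R.from_euler('xyz',s["eef_rot"],degrees=True).as_matrix(); print("tool y ang",np.arctan2(M[1,1],M[0,1]))
E
```

```text
wells [0.46428268 0.17926524] [0.46125815 0.16236656] mid [0.46277041 0.1708159 ] yaw -0.17710478392751863
[0.4626817  0.17132572] [np.float64(0.025597922605544245), np.float64(0.03461510935898286)]
yaw -0.15686373464752007
plug [0.47602549 0.25972962] slot [0.46778145 0.19607323] flange [0.46318807 0.17277135]
tool y ang -0.15127822701385024
```

```bash
python3 -m creep '[[0,-1.6,-9,-20,0],[0,-1.6,-8.5,-20,0],[0,0,0,-25,0],[0,0,0,-25,0],[0,0,0,-22,0],[0,0,0,-15,0],[0,0,0,-6,0],[0,0,0,0,0],[0,0,0,0,0]]'; python3 -m creep '[[0.8,0,0,0,0],[0.8,0,0,0,0],[0.8,0,0,0,0],[0.8,0,0,0,0],[0.8,0,0,0,0],[0.8,0,0,0,0],[0.8,0,0,0,0],[0.8,0,0,0,0]]' 60
```

```text
time: 5.1
position: [0.463, 0.1725, 0.0664]
eef_rot: [111.7, 89.9, 13.2]
wrist_force: [0.2, -0.1, 0.0]
width: 0.999
time: 5.9
position: [0.4623, 0.1726, 0.0663]
eef_rot: [59.5, 90.0, -38.9]
wrist_force: [-2.5, -1.2, 5.7]
width: 0.297
```

```bash
python3 -m creep '[[0.8,0,0,10,0],[0.8,0,0,15,0],[0.8,0,0,20,0],[0.8,0,0,20,0],[0.8,0,0,20,0],[0.8,0,0,15,0],[0.8,0,0,0,0],[0.8,0,0,0,0],[0.8,0,0,0,0]]' 60
python3 - <<'E'
from h import *
from scipy.spatial.transform import Rotation as R
p,im=snap("wrist","w3",1.5)
s=sensors.state(); M=R.from_euler('xyz',s["eef_rot"],degrees=True).as_matrix(); print(s["position"],s["wrist_force"],s["width"],"tool y ang",np.arctan2(M[1,1],M[0,1]),M[2])
c=-cv2.Rodrigues(p["rvec"])[0].T@p["tvec"]; print(p["tvec"],c)
E
```

```text
time: 6.8
position: [0.4613, 0.1721, 0.1646]
eef_rot: [-62.3, 89.9, -160.8]
wrist_force: [0.5, 0.5, -2.1]
width: 0.296
[0.46128845 0.17215502 0.1645949 ] [-0.3500861  -0.66975456 -2.31247734] 0.295342820260782 tool y ang -0.1477519445236478 [-9.99997509e-01 -2.01550387e-03  9.58894274e-04]
[-0.43138934  0.20588371  0.4069703 ] [0.47226395 0.24053376 0.33648173]
```

View pics/w3.png

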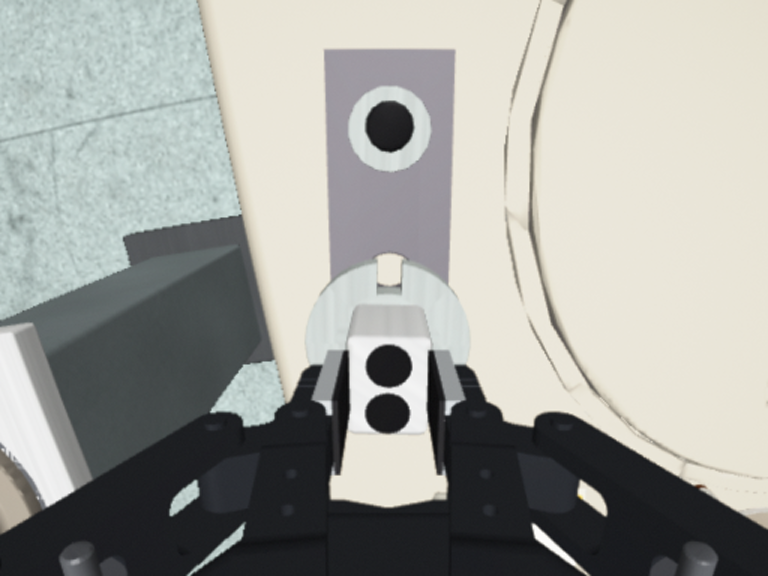

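The head is held upright. Wells are at (389,366) and (387,413), and the hub top spans about (349..429, 336..433). I'll compute the in-hand offset next.

```bash
python3 - <<'E'
from h import *
p=camera_params("wrist")
f=lambda u,v,z: ray(p,(u/1.5,v/1.5),z)[:2]
T=np.array([.4613,.17215])
for z in(.195,.198):
  a,b=f(389,366,z),f(387.3,413,z); print(z,"mid-TCP",(a+b)/2-T,"sep",np.linalg.norm(a-b),"yaw",np.arctan2(-(a-b)[0],(a-b)[1]))
  c=[f(349,336,z),f(429,336,z),f(430,433,z),f(347,433,z)];print(np.mean(c,0)-T,np.linalg.norm(c[0]-c[1]),np.linalg.norm(c[0]-c[3]))
g=f(389,289,.158); print("slot inner top",g-T)
E
```

```text
0.195 mid-TCP [ 0.0002828  -0.00333092] sep 0.017349618856003193 yaw -0.18019885894328436
[ 0.00067805 -0.00203635] 0.025713162079252467 0.03564614796933322
0.198 mid-TCP [ 0.00051012 -0.00180913] sep 0.016981642893151034 yaw -0.18019885894328302
[ 0.00089698 -0.00054201] 0.02516779992158111 0.034890112593003
slot inner top [0.00426664 0.0212461 ]
```

```bash
python3 -m creep '[[0.8,3,-14,0,0],[0.8,5,-25,0,-0.034],[0.8,5,-25,0,-0.034],[0.8,5,-25,0,-0.034],[0.8,5,-25,0,-0.034],[0.8,5,-25,0,-0.034],[0.8,5,-25,0,-0.034],[0.8,5,-25,0,-0.034],[0.8,5,-25,0,-0.034],[0.8,5,-25,0,-0.034],[0.8,5,-20,0,-0.034],[0.8,2.7,-14.4,0,0],[0.8,0,0,0,0],[0.8,0,0,0,0],[0.8,0,0,0,0]]'
python3 - <<'E'
from h import *
from scipy.spatial.transform import Rotation as R
p,im=snap("wrist","w4",1.5)
s=sensors.state(); M=R.from_euler('xyz',s["eef_rot"],degrees=True).as_matrix(); print(s["position"],s["wrist_force"],s["width"],"tool y ang",np.arctan2(M[1,1],M[0,1]),M[2])
E
```

```text
time: 8.35
position: [0.5179, -0.0991, 0.1658]
eef_rot: [-148.4, 90.0, 93.7]
wrist_force: [1.0, 0.8, -2.3]
width: 0.294
[ 0.5178581  -0.09920801  0.16578431] [-0.11089087 -0.68241344 -2.90528328] 0.2972157821919742 tool y ang -0.48534805296550654 [-9.99999859e-01 -2.34340741e-04 -4.75678333e-04]
```

View pics/w4.png

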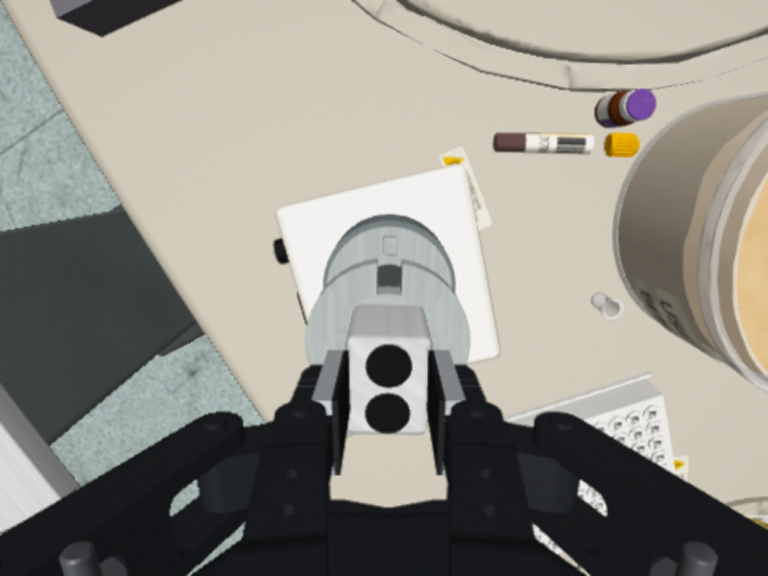

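Here the dog shows at (390,244), the slot at (389,277), and the spindle face edges at about 326 and 454. The slot and dog look aligned.

```bash
python3 - <<'E'
from h import *
p=camera_params("wrist")
f=lambda u,v,z: ray(p,(u/1.5,v/1.5),z)[:2]
y=-.487; Y=np.array([-np.sin(y),np.cos(y)]); X=np.array([np.cos(y),np.sin(y)])
T=np.array([.5179,-.0992])
loc=lambda q:((q-T)@X*1000,(q-T)@Y*1000)
d=f(390.3,244.5,.079); print("dog ctr local mm",loc(d),"-> axis y", (d-T)@Y*1000-27)
print("dog corners",[loc(f(*c,.079)) for c in[(384,236),(397,236),(383,253),(397,253)]])
s=f(389,290,.1605); print("slot inner local",loc(s),"axis y",(s-T)@Y*1000-21)
print("slot sides at y",[loc(f(*c,.1595)) for c in[(376.5,268),(402.5,268)]])
print("hub",loc((f(389,366,.1995)+f(387.5,413,.1995))/2))
print("top of face",loc(f(388,216,.072)))
e=[loc(f(u,285,.072)) for u in(326,454)];print(e)
E
```

```text
dog ctr local mm (np.float64(1.4362489517128068), np.float64(26.16269044441694)) -> axis y -0.8373095555830616
dog corners [(np.float64(-2.0689095842471326), np.float64(30.91366551271101)), (np.float64(5.134307346782006), np.float64(30.925911846794857)), (np.float64(-2.631146254700056), np.float64(21.357528316749285)), (np.float64(5.197687321988116), np.float64(21.370239297245284))]
slot inner local (np.float64(0.45416714252681056), np.float64(21.73281977732167)) axis y 0.7328197773216694
slot sides at y [(np.float64(-4.418661068264073), np.float64(30.304489952860507)), (np.float64(5.681635652846918), np.float64(30.320285901719068))]
hub (np.float64(0.1345352025249277), np.float64(-1.4687594327518703))
top of face (np.float64(0.13737122303351387), np.float64(41.21322295362948))
[(np.float64(-36.08819656887738), np.float64(1.0524265833323445)), (np.float64(38.86781653772869), np.float64(1.1659595403684189))]
```

```bash
python3 -m creep '[[0.8,0.4,-1.1,-10,0],[0.8,0,0,-12,0],[0.8,0,0,-12,0],[0.8,0,0,-10,0],[0.8,0,0,-6,0],[0.8,0,0,-4,0],[0.8,0,0,0,0],[0.8,0,0,0,0]]'; python3 -m creep '[[0.8,0,0,-3,0],[0.8,0,0,-3,0],[0.8,0,0,-2,0],[0.8,0,0,-2,0],[0.8,0,0,0,0]]'
```

```text
time: 9.2
position: [0.5187, -0.102, 0.112]
eef_rot: [108.5, 90.0, -9.4]
wrist_force: [0.7, 0.7, -2.3]
width: 0.294
time: 9.7
position: [0.518, -0.1019, 0.1014]
eef_rot: [-68.7, 90.0, 173.4]
wrist_force: [0.0, -0.9, -1.9]
width: 0.295
```

```bash
python3 -m creep '[[0.8,0,0,-2,0],[0.8,0,0,-1.5,0],[0.8,0,0,-1,0],[0.8,0,0,0,0],[0.8,0,0,0,0]]';python3 -m creep '[[0.8,0,0,-1,0],[0.8,0,0,-1,0],[0.8,0,0,0,0]]'
```

```text
time: 10.2
position: [0.5184, -0.1018, 0.0973]
eef_rot: [132.1, 90.0, 14.2]
wrist_force: [1.1, 0.2, -1.2]
width: 0.297
time: 10.5
position: [0.5189, -0.1013, 0.0966]
eef_rot: [127.4, 89.9, 9.4]
wrist_force: [-1.8, 1.4, 6.3]
width: 0.297
```

```bash
python3 -m creep '[[0.8,0,0,0,-0.03],[0.8,0,0,0,0]]';python3 -m creep '[[0.8,0,0,0,-0.03],[0.8,0,0,0,0]]'; python3 -m creep '[[0.8,0,0,0,0.04],[0.8,0,0,0,0.05],[0.8,0,0,0,0]]'; python3 -m creep '[[0.8,0,0,0,0.03],[0.8,0,0,0,0]]'
```

```text
time: 10.7
position: [0.5186, -0.1011, 0.0965]
eef_rot: [152.0, 90.0, 32.4]
wrist_force: [-3.0, 2.5, 7.0]
width: 0.294
time: 10.9
position: [0.5183, -0.101, 0.0965]
eef_rot: [-69.4, 90.0, 169.3]
wrist_force: [-4.0, 2.4, 8.1]
width: 0.297
time: 11.2
position: [0.5186, -0.1006, 0.0963]
eef_rot: [-168.8, 89.9, 75.0]
wrist_force: [-2.1, 2.5, 5.5]
width: 0.296
time: 11.4
position: [0.5184, -0.1005, 0.0963]
eef_rot: [-156.6, 89.9, 88.9]
wrist_force: [-2.2, 3.2, 6.5]
width: 0.298
```

```bash
python3 -m creep '[[0.8,-0.6,1.2,0,0],[0.8,0,0,0,-0.03],[0.8,0,0,0,0]]';python3 -m creep '[[0.8,0,0,0,-0.03],[0.8,0,0,0,0]]';  python3 - <<'E'
from h import *
from scipy.spatial.transform import Rotation as R
P=[];
p,im=snap("wrist","w5",1.5)
for i in range(4):
    s=sensors.state(); M=R.from_euler('xyz',s["eef_rot"],degrees=True).as_matrix(); print(s["position"].round(4),s["wrist_force"].round(1),s["wrist_torque"].round(2),"tool y ang",np.arctan2(M[1,1],M[0,1]).round(3)); get_image("wrist")
E
```

```text
time: 11.7
position: [0.5186, -0.1004, 0.0962]
eef_rot: [116.1, 89.9, -0.2]
wrist_force: [-1.5, 1.5, 6.1]
width: 0.298
time: 11.9
position: [0.5189, -0.1006, 0.0962]
eef_rot: [110.2, 89.9, -7.8]
wrist_force: [-1.2, 1.3, 5.8]
width: 0.295
[ 0.5189 -0.1006  0.0962] [0.1 0.4 5.6] [ 0.23  0.21 -0.03] tool y ang -0.488
[ 0.5189 -0.1006  0.0962] [0.3 0.8 5.6] [ 0.24  0.18 -0.01] tool y ang -0.488
[ 0.5189 -0.1006  0.0962] [-0.9  1.1  5.5] [0.27 0.17 0.04] tool y ang -0.488
[ 0.5189 -0.1006  0.0962] [-0.3  1.4  5.5] [0.2  0.16 0.05] tool y ang -0.488
```

View pics/w5.png

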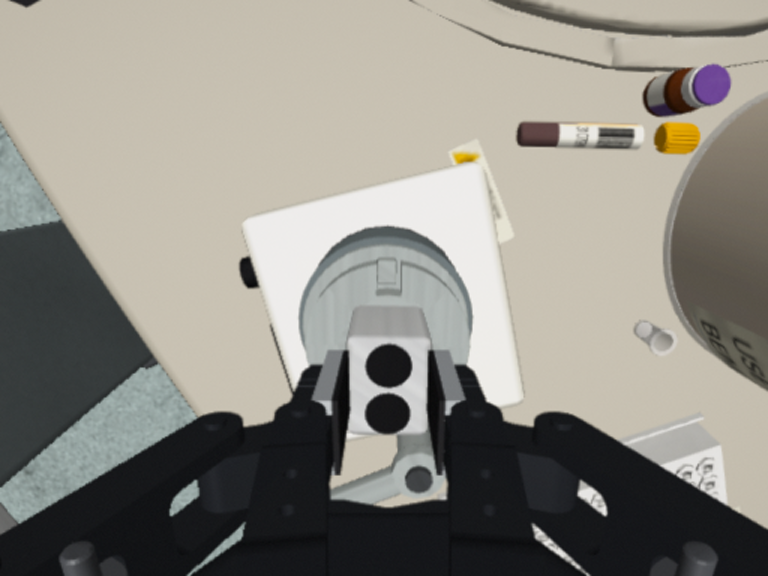

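```bash
python3 - <<'E'
import cv2
im=cv2.imread("pics/w5.png"); cv2.imwrite("pics/w5c.png",cv2.resize(im[215:345,290:490],None,fx=4,fy=4,interpolation=cv2.INTER_CUBIC))
E
```

```text
(no output)
```

View pics/w5c.png

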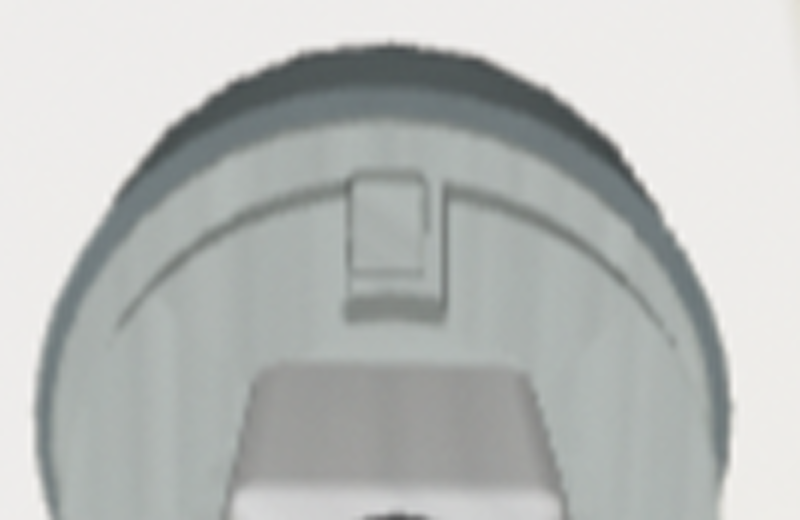

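The crop shows the dog at x 350–425 inside the slot's 347–445, so the dog is against the slot's left edge. I need to shift the head slightly towards tool −x and turn it a little anticlockwise.

```bash
python3 -m creep '[[0.8,-0.5,0.3,0,0],[0.8,0,0,0,0]]';python3 -m creep '[[0.8,0,0,0,0.02],[0.8,0,0,0,0]]';python3 -m creep '[[0.8,0,0,0,0.02],[0.8,0,0,0,0]]';python3 -m creep '[[0.8,-0.5,0.3,0,0],[0.8,0,0,0,0]]'; python3 - <<'E'
from h import *
from scipy.spatial.transform import Rotation as R
p,im=snap("wrist","w6",6,(193,143,327,230))
s=sensors.state(); M=R.from_euler('xyz',s["eef_rot"],degrees=True).as_matrix(); print(s["position"].round(4),s["wrist_force"].round(1),s["wrist_torque"].round(2),"tool y ang",np.arctan2(M[1,1],M[0,1]).round(3))
E
```

```text
time: 12.35
position: [0.5188, -0.1005, 0.0962]
eef_rot: [108.4, 89.8, -9.5]
wrist_force: [0.1, 0.6, 5.1]
width: 0.292
time: 12.55
position: [0.5185, -0.1004, 0.0962]
eef_rot: [112.7, 89.8, -4.1]
wrist_force: [0.2, 0.5, 6.5]
width: 0.298
time: 12.75
position: [0.5183, -0.1001, 0.0961]
eef_rot: [118.6, 89.9, 2.9]
wrist_force: [-0.3, 0.8, 6.0]
width: 0.293
time: 12.95
position: [0.5181, -0.1, 0.0962]
eef_rot: [111.1, 89.8, -4.6]
wrist_force: [0.3, 1.1, 5.8]
width: 0.297
[ 0.5181 -0.1001  0.0961] [-0.2  0.3  6.4] [ 0.21 -0.1  -0.03] tool y ang -0.448
```

View pics/w6.png

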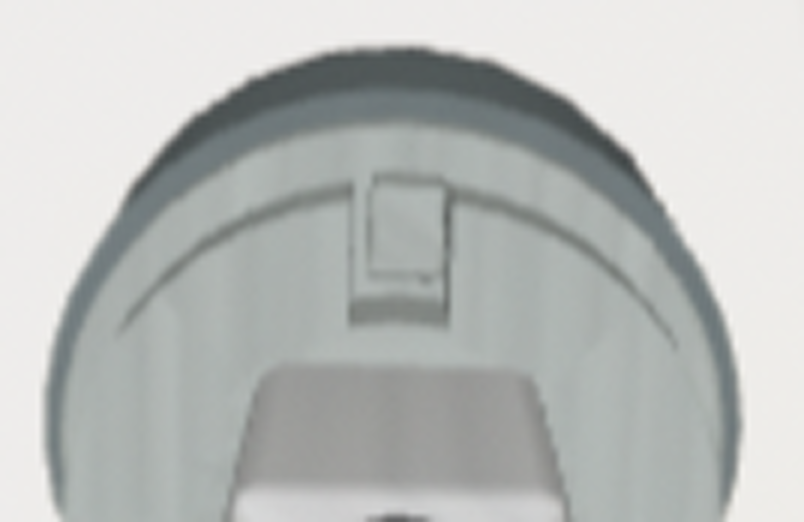

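The dog is now at the slot's right edge (372–447 of 350–449), while the spindle column still sits about 0.4 mm to tool −x. So the hidden dog blocks: shift a bit further that way and turn back.

```bash
python3 -m creep '[[0.8,-0.5,0.25,0,-0.02],[0.8,0,0,0,0]]';python3 -m creep '[[0.8,0,0,0,-0.02],[0.8,0,0,0,0]]';python3 -m creep '[[0.8,-0.3,0.15,0,0],[0.8,0,0,0,-0.01],[0.8,0,0,0,0]]'; python3 - <<'E'
from h import *
from scipy.spatial.transform import Rotation as R
p,im=snap("wrist","w7",6,(193,143,327,230))
s=sensors.state(); M=R.from_euler('xyz',s["eef_rot"],degrees=True).as_matrix(); print(s["position"].round(4),s["wrist_force"].round(1),s["wrist_torque"].round(2),"tool y ang",np.arctan2(M[1,1],M[0,1]).round(3))
E
```

```text
time: 13.2
position: [0.5181, -0.1002, 0.0962]
eef_rot: [105.9, 89.8, -10.9]
wrist_force: [1.1, 0.5, 5.7]
width: 0.3
time: 13.4
position: [0.5183, -0.1004, 0.0963]
eef_rot: [105.7, 89.7, -12.3]
wrist_force: [2.2, 0.1, 4.5]
width: 0.295
time: 13.7
position: [0.5182, -0.1003, 0.0963]
eef_rot: [106.0, 89.7, -12.5]
wrist_force: [3.5, -0.6, 5.0]
width: 0.295
[ 0.5182 -0.1004  0.0963] [ 4.1 -0.9  6.1] [-0.27 -0.84  0.09] tool y ang -0.498
```

View pics/w7.png

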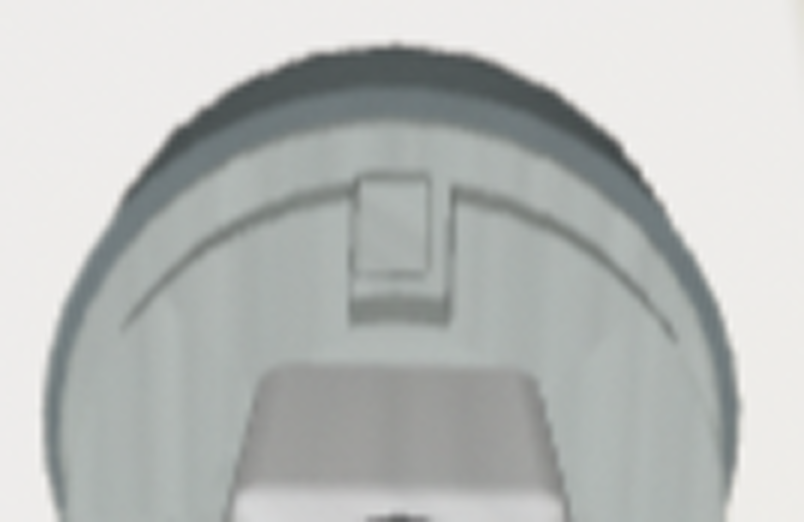

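Column centre is at about 392 and slot centre at 400, with the rotation about right. The shift was held by friction, so I'll unload, let it recentre, and press again.

```bash
python3 -m creep '[[0.8,0,0,2,0],[0.8,0,0,0,0],[0.8,0,0,0,0]]';python3 -m creep '[[0.8,0,0,-1,0],[0.8,0,0,-1,0],[0.8,0,0,0,0]]';  python3 -m creep '[[0.8,0,0,-0.5,0],[0.8,0,0,0,0]]'; python3 - <<'E'
from h import *
from scipy.spatial.transform import Rotation as R
p,im=snap("wrist","w8",6,(193,143,327,230))
s=sensors.state(); M=R.from_euler('xyz',s["eef_rot"],degrees=True).as_matrix(); print(s["position"].round(4),s["wrist_force"].round(1),s["wrist_torque"].round(2),"tool y ang",np.arctan2(M[1,1],M[0,1]).round(3))
E
```

```text
time: 14.05
position: [0.5161, -0.1, 0.0972]
eef_rot: [96.6, 90.0, -22.0]
wrist_force: [2.2, 0.2, 2.4]
width: 0.294
time: 14.35
position: [0.5168, -0.0993, 0.0965]
eef_rot: [123.5, 89.9, 5.0]
wrist_force: [0.7, 0.4, 8.7]
width: 0.294
time: 14.55
position: [0.517, -0.0992, 0.0963]
eef_rot: [122.8, 89.9, 4.2]
wrist_force: [1.2, 0.2, 11.2]
width: 0.297
[ 0.517  -0.0992  0.0963] [ 0.2  0.9 10.8] [ 0.09 -0.11 -0.11] tool y ang -0.498
```

```bash
python3 - <<'E'
import cv2,numpy as np
for n in("w6","w7","w8"):
    g=cv2.imread(f"pics/{n}.png",0).astype(float)
    a=g[205:260,330:470].mean(0); print(n,[int(v) for v in a[::4]])
    r=g[400,:]; d=np.abs(np.diff(cv2.GaussianBlur(r[None],(9,1),2)[0])); L=d[10:110].argmax()+10; Rr=d[680:800].argmax()+680; print("col",L,Rr,(L+Rr)/2)
    v=g[:,400]; print("vert",[int(x) for x in v[30:340:6]])
E
```

```text
w6 [178, 178, 178, 178, 170, 156, 164, 176, 176, 157, 149, 163, 171, 173, 173, 173, 173, 173, 174, 174, 174, 174, 175, 175, 175, 176, 176, 174, 150, 116, 129, 158, 171, 176, 174]
col 44 739 391.5
vert [236, 239, 220, 143, 88, 84, 86, 85, 86, 91, 103, 114, 117, 117, 121, 134, 155, 171, 173, 173, 173, 172, 173, 164, 147, 142, 158, 175, 180, 178, 176, 174, 173, 173, 172, 174, 175, 175, 173, 173, 163, 155, 165, 169, 155, 139, 133, 132, 140, 160, 175, 179]
w7 [177, 177, 177, 179, 170, 154, 152, 160, 168, 172, 173, 172, 173, 173, 173, 174, 174, 174, 174, 175, 175, 176, 176, 174, 160, 156, 170, 176, 171, 160, 142, 145, 169, 177, 175]
col 43 738 390.5
vert [237, 235, 197, 116, 81, 85, 86, 86, 86, 93, 108, 115, 117, 118, 121, 137, 159, 170, 172, 172, 172, 172, 172, 164, 147, 149, 168, 178, 180, 180, 179, 177, 175, 173, 172, 172, 173, 174, 174, 174, 156, 148, 164, 168, 152, 138, 133, 133, 141, 160, 175, 179]
w8 [177, 177, 178, 179, 171, 158, 162, 171, 174, 159, 153, 167, 172, 173, 173, 173, 173, 174, 174, 174, 174, 174, 175, 175, 176, 176, 176, 175, 156, 128, 121, 141, 168, 177, 175]
col 59 752 405.5
vert [236, 239, 225, 163, 99, 83, 85, 86, 87, 86, 95, 112, 118, 118, 119, 125, 146, 167, 173, 173, 173, 172, 172, 170, 155, 139, 151, 175, 180, 178, 176, 175, 173, 173, 173, 173, 175, 175, 173, 172, 164, 148, 149, 163, 156, 138, 132, 132, 139, 159, 176, 180]
```

By edge profile, the spindle is now +0.6 mm in local x, the rotation is fine, and the dog's inner edge is 2.6 mm from the slot floor where 1.0 is nominal. So the head sits 1.6 mm too far toward −y local, and I'll lift and correct both.

```bash
python3 -m creep '[[0.8,0,0,3.5,0],[0.8,1.3,1.1,0,0],[0.8,0,0,0,0],[0.8,0,0,0,0]]';python3 -m creep '[[0.8,0,0,-1.5,0],[0.8,0,0,-1.5,0],[0.8,0,0,-0.5,0],[0.8,0,0,0,0]]'; python3 - <<'E'
from h import *
from scipy.spatial.transform import Rotation as R
p,im=snap("wrist","w9",6,(193,143,327,230))
s=sensors.state(); M=R.from_euler('xyz',s["eef_rot"],degrees=True).as_matrix(); print(s["position"].round(4),s["wrist_force"].round(1),s["wrist_torque"].round(2),"tool y ang",np.arctan2(M[1,1],M[0,1]).round(3))
g=cv2.imread(f"pics/w9.png",0).astype(float)
a=g[205:260,330:470].mean(0); print([int(v) for v in a[::4]])
r=g[400,:]; d=np.abs(np.diff(cv2.GaussianBlur(r[None],(9,1),2)[0])); L=d[10:110].argmax()+10; Rr=d[680:800].argmax()+680; print("col",L,Rr,(L+Rr)/2)
print("vert",[int(x) for x in g[30:340:6,400]])
E
```

```text
time: 15.0
position: [0.5164, -0.0988, 0.0975]
eef_rot: [-62.1, 89.9, 179.3]
wrist_force: [1.6, -1.6, -1.7]
width: 0.295
time: 15.4
position: [0.5177, -0.0977, 0.0959]
eef_rot: [165.8, 89.9, 47.2]
wrist_force: [-0.5, 1.1, 8.1]
width: 0.298
[ 0.5177 -0.0977  0.0959] [-0.1  1.7  8.4] [ 0.12  0.07 -0.13] tool y ang -0.498
[174, 175, 176, 177, 170, 157, 161, 170, 175, 178, 175, 168, 169, 172, 173, 173, 173, 174, 174, 174, 174, 175, 175, 175, 176, 176, 176, 177, 159, 130, 122, 140, 165, 173, 171]
col 61 751 406.0
vert [237, 236, 236, 237, 231, 181, 107, 82, 85, 85, 86, 86, 90, 103, 115, 117, 117, 121, 135, 155, 169, 173, 173, 173, 173, 174, 165, 145, 140, 157, 176, 180, 177, 175, 173, 171, 173, 174, 174, 175, 173, 172, 173, 162, 153, 148, 137, 132, 130, 142, 164, 177]
```

```bash
python3 -m creep '[[0.8,0,0,2.5,0],[0.8,0.9,-0.5,0,-0.015],[0.8,0,0,0,0],[0.8,0,0,0,0]]';python3 -m creep '[[0.8,0,0,-1,0],[0.8,0,0,-1,0],[0.8,0,0,-0.5,0],[0.8,0,0,0,0]]'; python3 - <<'E'
from h import *
from scipy.spatial.transform import Rotation as R
p,im=snap("wrist","w10",6,(193,143,327,230))
s=sensors.state(); M=R.from_euler('xyz',s["eef_rot"],degrees=True).as_matrix(); print(s["position"].round(4),s["wrist_force"].round(1),s["wrist_torque"].round(2),"tool y ang",np.arctan2(M[1,1],M[0,1]).round(3))
g=cv2.imread(f"pics/w10.png",0).astype(float)
a=g[215:265,330:470].mean(0); print([int(v) for v in a[::4]])
r=g[400,:]; d=np.abs(np.diff(cv2.GaussianBlur(r[None],(9,1),2)[0])); L=d[10:110].argmax()+10; Rr=d[680:800].argmax()+680; print("col",L,Rr,(L+Rr)/2)
print("vert",[int(x) for x in g[30:340:6,400]])
E
```

```text
time: 15.85
position: [0.5176, -0.0986, 0.097]
eef_rot: [-89.8, 89.9, 150.8]
wrist_force: [0.2, 1.8, 0.9]
width: 0.293
time: 16.25
position: [0.5185, -0.0978, 0.0957]
eef_rot: [-171.5, 89.9, 69.1]
wrist_force: [-1.4, 3.2, 9.1]
width: 0.296
[ 0.5185 -0.0978  0.0957] [-1.9  4.1  8. ] [ 0.72  0.47 -0.09] tool y ang -0.512
[178, 178, 178, 179, 172, 161, 168, 168, 153, 159, 170, 173, 174, 174, 174, 174, 175, 175, 176, 176, 176, 176, 177, 177, 178, 173, 162, 168, 156, 125, 146, 174, 176, 177, 175]
col 56 745 400.5
vert [236, 236, 236, 236, 240, 216, 129, 79, 83, 86, 87, 86, 85, 96, 112, 118, 118, 119, 123, 142, 164, 171, 170, 170, 170, 170, 170, 160, 142, 148, 169, 179, 180, 179, 178, 176, 173, 172, 172, 173, 175, 175, 173, 171, 159, 139, 130, 130, 130, 138, 159, 174]
```

```bash
python3 -m creep '[[0.8,0,0,2,0],[0.8,-0.4,-0.7,0,0],[0.8,0,0,0,0],[0.8,0,0,-1,0],[0.8,0,0,-1,0],[0.8,0,0,-0.5,0],[0.8,0,0,0,0]]'; cat > m.py <<'E'
from h import *
from scipy.spatial.transform import Rotation as R
import sys
n=sys.argv[1]
p,im=snap("wrist",n,6,(193,143,327,230))
s=sensors.state(); M=R.from_euler('xyz',s["eef_rot"],degrees=True).as_matrix(); print(s["position"].round(4),s["wrist_force"].round(1),s["wrist_torque"].round(2),"tool y ang",np.arctan2(M[1,1],M[0,1]).round(3))
g=cv2.imread(f"pics/{n}.png",0).astype(float)
a=g[215:265,330:470].mean(0); print([int(v) for v in a[::4]])
r=g[400,:]; d=np.abs(np.diff(cv2.GaussianBlur(r[None],(9,1),2)[0])); L=d[10:110].argmax()+10; Rr=d[680:800].argmax()+680; print("col",L,Rr,(L+Rr)/2)
print("vert",[int(x) for x in g[150:340:4,400]])
E
python3 m.py w11
```

```text
time: 17.0
position: [0.5178, -0.1004, 0.0937]
eef_rot: [73.3, 90.0, -46.1]
wrist_force: [1.4, -0.5, -2.1]
width: 0.29
[ 0.5178 -0.1005  0.0937] [ 1.8 -0.2 -2.6] [ 0.07 -0.5   0.04] tool y ang -0.513
[178, 178, 179, 179, 170, 154, 157, 167, 171, 173, 172, 173, 173, 173, 173, 173, 173, 173, 173, 174, 174, 174, 174, 172, 159, 156, 170, 176, 163, 141, 144, 160, 173, 177, 176]
col 42 745 393.5
vert [173, 172, 172, 172, 168, 162, 151, 143, 145, 156, 170, 176, 180, 180, 179, 179, 178, 177, 176, 174, 172, 172, 172, 172, 172, 174, 174, 175, 174, 173, 163, 146, 132, 127, 129, 133, 136, 136, 136, 136, 144, 158, 171, 178, 179, 181, 181, 181]
```

It dropped in (z 0.0937, no vertical load). Lowering gently to seat it.

```bash
python3 -m creep '[[0.8,0,0,-1,0],[0.8,0,0,-1,0],[0.8,0,0,0,0]]'; python3 -m creep '[[0.8,0,0,-1,0],[0.8,0,0,-1,0],[0.8,0,0,0,0]]'; python3 m.py w12
```

```text
time: 17.35
position: [0.5179, -0.1002, 0.0921]
eef_rot: [72.6, 90.0, -46.8]
wrist_force: [1.7, 0.3, -2.1]
width: 0.296
time: 17.65
position: [0.518, -0.0999, 0.0904]
eef_rot: [94.6, 90.0, -24.8]
wrist_force: [2.5, 0.0, -0.0]
width: 0.295
[ 0.518  -0.0999  0.0904] [ 2.3  0.3 -0.1] [-0.03 -0.53  0.06] tool y ang -0.513
[178, 178, 178, 179, 169, 154, 153, 162, 169, 172, 172, 173, 173, 173, 173, 173, 174, 174, 174, 175, 175, 175, 176, 177, 172, 160, 148, 160, 165, 150, 147, 157, 172, 177, 176]
col 41 750 395.5
vert [171, 171, 171, 172, 172, 172, 172, 168, 158, 146, 141, 145, 158, 171, 176, 179, 179, 180, 179, 177, 176, 175, 173, 172, 172, 172, 173, 173, 173, 174, 174, 174, 172, 165, 149, 132, 123, 126, 133, 135, 138, 146, 160, 172, 176, 178, 179, 180]
```

```bash
python3 -m creep '[[0.8,0,0,-0.7,0],[0.8,0,0,-0.7,0],[0.8,0,0,0,0]]'; python3 -m creep '[[0.8,0,0,-0.6,0],[0.8,0,0,-0.6,0],[0.8,0,0,0,0]]'
```

```text
time: 18.0
position: [0.5181, -0.1, 0.0903]
eef_rot: [66.1, 89.9, -53.3]
wrist_force: [-1.2, 0.6, 9.1]
width: 0.297
time: 18.3
position: [0.5181, -0.1, 0.0902]
eef_rot: [52.2, 89.9, -67.2]
wrist_force: [-3.6, 0.4, 16.0]
width: 0.295
```

```bash
python3 -m creep '[[0.8,0,0,1.5,0],[0.8,0,0,0,0],[0.3,0,0,0,0],[0,0,0,0,0],[0,0,0,0,0],[0,0,0,0,0],[0,0,0,0,0],[0,0,0,0,0]]'; python3 -m creep '[[0,0,0,15,0],[0,0,0,20,0],[0,0,0,25,0],[0,8,15,25,0],[0,8,15,25,0.05],[0,0,0,10,0.1],[0,0,0,0,0.1],[0,0,0,0,0],[0,0,0,0,0],[0,0,0,0,0]]'; python3 - <<'E'
from h import *
p,im=snap("wrist","w13",1.5)
print(spot("wrist",p,"head_hub"),spot("wrist",p,"catch_knob")); s=sensors.state(); print(s["position"],s["eef_rot"],s["wrist_force"])
E
```

```text
time: 19.1
position: [0.5176, -0.0998, 0.089]
eef_rot: [-64.0, 90.0, 176.6]
wrist_force: [0.2, 0.3, -0.2]
width: 0.993
time: 20.1
position: [0.5333, -0.07, 0.2087]
eef_rot: [-79.5, 89.9, 175.3]
wrist_force: [0.3, 0.5, 0.1]
width: 0.996
[(0.61, [0.5175, -0.0949, 0.0861])] [(0.96, [0.4846, -0.1551, 0.0959])]
[ 0.53348851 -0.06990885  0.20883307] [-81.39751296  89.9685536  173.49345661] [0.27655026 0.50066976 0.86391874]
```

View pics/w13.png

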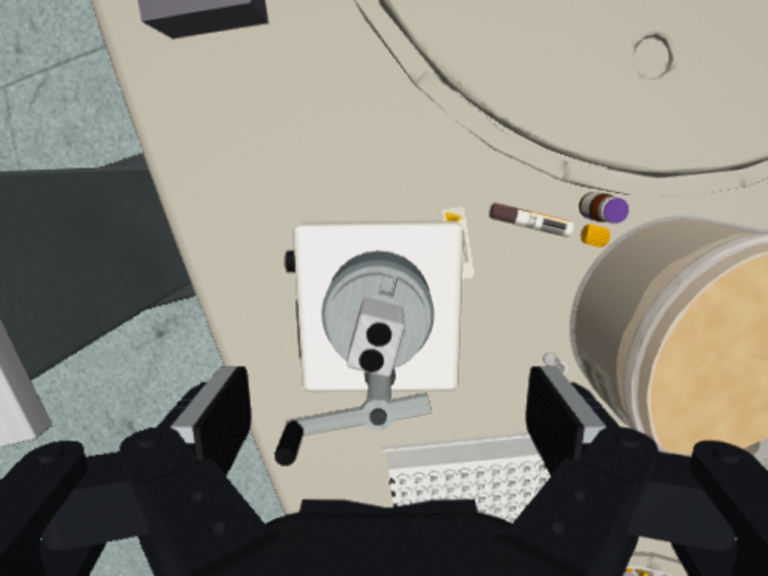

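The head is seated with the dog in its slot at (387,286). The catch pivot is at (378,416) and the knob runs from (292,427) to its top at about (286,455). Now the push path for the catch.

```bash
python3 - <<'E'
from h import *
from scipy.spatial.transform import Rotation as R
p=camera_params("wrist")
f=lambda u,v,z: ray(p,(u/1.5,v/1.5),z)[:2]
s=sensors.state(); M=R.from_euler('xyz',s["eef_rot"],degrees=True).as_matrix(); print("q",s["q"].round(0),"ang",np.arctan2(M[1,1],M[0,1]))
hub=(f(378.5,334,.124)+f(371.5,361,.124))/2; print("hub",hub, "wellsep",np.linalg.norm(f(378.5,334,.124)-f(371.5,361,.124)))
pv=f(378,416,.095); k1=f(286.5,455,.127); k2=f(293,428,.095); print("pivot",pv,"knob top/bot",k1,k2)
ya=-.255; Y=np.array([-np.sin(ya),np.cos(ya)]); X=np.array([np.cos(ya),np.sin(ya)])
S=np.array([.5178,-.101]); pn=S-.062*Y; print("pivot nominal",pn)
pv=(pv+pn)/2; k=(k1+k2)/2; d=k-pv; th0=np.arctan2(-d@Y,-d@X); print("pivot used",pv,"r",np.linalg.norm(d),"theta",th0)
for th in [th0-.1,th0,.3,.5,.7,.9,1.1,1.3,1.45,1.57,1.65]:
    K=pv+.06*(-np.cos(th)*X-np.sin(th)*Y); t=np.sin(th)*X-np.cos(th)*Y
    print(round(th,2),"knob",K.round(4),"tool18",(K-.018*t).round(4),"tool28",(K-.028*t).round(4),"yaw",round(ya+th,2))
E
```

```text
q [ 26.  12. -27. 102.   6.  67. -18.] ang -0.26370235007866216
hub [ 0.51764377 -0.10156529] wellsep 0.017549764850431453
pivot [ 0.5022655 -0.1617474] knob top/bot [ 0.44472415 -0.15604817] [ 0.44274344 -0.15572118]
pivot nominal [ 0.50216078 -0.16099512]
pivot used [ 0.50221314 -0.16137126] r 0.05873616224377215 theta 0.16145290873372303
0.06 knob [ 0.4433 -0.1498] tool18 [ 0.4468 -0.1322] tool28 [ 0.4487 -0.1224] yaw -0.19
0.16 knob [ 0.4425 -0.1558] tool18 [ 0.4442 -0.1378] tool28 [ 0.4451 -0.1279] yaw -0.09
0.3 knob [ 0.4423 -0.1641] tool18 [ 0.4415 -0.1461] tool28 [ 0.441  -0.1361] yaw 0.04
0.5 knob [ 0.444  -0.1759] tool18 [ 0.4396 -0.1585] tool28 [ 0.4372 -0.1488] yaw 0.24
0.7 knob [ 0.4481 -0.1872] tool18 [ 0.4403 -0.171 ] tool28 [ 0.436  -0.1619] yaw 0.44
0.9 knob [ 0.4543 -0.1974] tool18 [ 0.4434 -0.1831] tool28 [ 0.4374 -0.1751] yaw 0.65
1.1 knob [ 0.4624 -0.2062] tool18 [ 0.4489 -0.1943] tool28 [ 0.4414 -0.1877] yaw 0.85
1.3 knob [ 0.4721 -0.2133] tool18 [ 0.4565 -0.2042] tool28 [ 0.4479 -0.1992] yaw 1.04
1.45 knob [ 0.4802 -0.2172] tool18 [ 0.4634 -0.2106] tool28 [ 0.4541 -0.2069] yaw 1.19
1.57 knob [ 0.487  -0.2194] tool18 [ 0.4696 -0.2149] tool28 [ 0.4599 -0.2123] yaw 1.31
1.65 knob [ 0.4917 -0.2204] tool18 [ 0.474  -0.2173] tool28 [ 0.4642 -0.2155] yaw 1.4
```

```bash
python3 -m creep '[[1,-14,-9,0,0.03],[1,-15,-10,0,0.03],[1,-15,-10,0,0.03],[1,-15,-10,0,0.03],[1,-15,-9,0,0.03],[1,-15,-9,0,0.025],[1,0,0,0,0],[1,0,0,0,0],[1,0,0,-20,0],[1,0,0,-25,0],[1,0,0,-20,0],[1,0,0,0,0],[1,0,0,0,0]]'; python3 -m creep '[[1,0,0,-15,0],[1,0,0,-15,0],[1,0,0,-8,0],[1,0,0,-3,0],[1,0,0,0,0],[1,0,0,0,0]]'
```

```text
time: 21.55
position: [0.4456, -0.1262, 0.1444]
eef_rot: [152.3, 90.0, 57.3]
wrist_force: [0.2, -0.9, -0.2]
width: 0.001
time: 22.15
position: [0.4455, -0.1269, 0.1039]
eef_rot: [80.3, 89.9, -14.8]
wrist_force: [0.3, -0.0, 0.6]
width: 0.002
```

```bash
python3 -m creep '[[1,-1,-5,0,0.03],[1,-1,-5,0,0.03],[1,-1,-5,0,0.03],[1,-1,-4.2,0,0.04],[1,-1,-6.2,0,0.1],[1,-1,-6.2,0,0.1],[1,0.2,-6.2,0,0.1],[1,0.5,-6.3,0,0.1],[1,0,0,0,0]]'; python3 -m creep '[[1,1.3,-6.1,0,0.1],[1,1.8,-6,0,0.1],[1,2.5,-5.7,0,0.1],[1,3,-5.5,0,0.1],[1,3.6,-5.1,0,0.1],[1,4,-4.8,0,0.1],[1,0,0,0,0]]'
```

```text
time: 23.05
position: [0.4399, -0.172, 0.1038]
eef_rot: [39.2, 89.9, -25.6]
wrist_force: [-0.9, 1.0, 0.1]
width: 0.0
time: 23.75
position: [0.4564, -0.2045, 0.1036]
eef_rot: [27.2, 89.9, -3.2]
wrist_force: [-0.5, -0.1, 0.6]
width: -0.0
```

```bash
python3 -m creep '[[1,3.4,-3.2,0,0.08],[1,3.5,-3.2,0,0.07],[1,3.1,-2.2,0,0.06],[1,3.1,-2.1,0,0.06],[1,2,-1,0,0],[1,0,0,0,0]]'; python3 -m creep '[[1,2,-1,0,0],[1,1,0,0,0],[1,0,0,0,0]]'
```

```text
time: 24.35
position: [0.4709, -0.2156, 0.1033]
eef_rot: [32.1, 90.0, 17.1]
wrist_force: [-0.0, 0.1, 1.1]
width: -0.003
time: 24.65
position: [0.4738, -0.2167, 0.1032]
eef_rot: [64.3, 90.0, 49.4]
wrist_force: [-0.4, 0.3, -0.2]
width: 0.001
```

```bash
python3 -m creep '[[1,2,-0.5,0,0],[1,2,-0.5,0,0],[1,0,0,0,0]]'; python3 -m creep '[[1,1.5,-0.2,0,0],[1,1.5,-0.2,0,0],[1,0,0,0,0]]'
```

```text
time: 24.95
position: [0.4781, -0.2179, 0.1032]
eef_rot: [25.3, 90.0, 10.5]
wrist_force: [-0.2, 0.3, -0.4]
width: -0.0
time: 25.25
position: [0.481, -0.2183, 0.1032]
eef_rot: [36.5, 90.0, 21.6]
wrist_force: [0.5, 0.3, 0.9]
width: 0.001
```

```bash
python3 - <<'E'
from h import *
for c in("top","scene"):
    p,im=snap(c,c+"2",1); print(c,spot(c,p,"catch_knob"),spot(c,p,"catch_pivot"))
    print(proj(p,[[.487,-.2194,.127],[.4425,-.1558,.127],[.5022,-.1615,.095]]).round())
p,im=snap("wrist","w14",1); print(spot("wrist",p,"catch_knob"))
pts=[[.487,-.2194,.127],[.487,-.2194,.1],[.4721,-.2133,.127],[.5022,-.1615,.095],[.481,-.2183,.103]]
print(proj(p,pts).round())
E
python3 - <<'E'
import cv2,numpy as np
a=cv2.imread("pics/w14.png"); b=cv2.imread("pics/scene2.png")
o=np.hstack([cv2.resize(a,None,fx=.85,fy=.85)[:326],cv2.resize(b[140:280,230:390],(364,318))[:326] if 0 else cv2.copyMakeBorder(cv2.resize(b[140:280,230:380],(349,326)),0,0,0,0,0)])
cv2.imwrite("pics/mix.png",o); print(o.shape)
E
```

```text
top [(0.74, [0.496, -0.1654, 0.0966])] [(0.84, [0.5051, -0.1201, 0.0313])]
[[332. 233.]
 [310. 250.]
 [310. 230.]]
scene [(0.63, [0.4726, -0.1583, 0.0969])] [(0.63, [0.4837, -0.0917, 0.0298])]
[[328. 173.]
 [321. 186.]
 [309. 186.]]
[(0.88, [0.4825, -0.1636, 0.0945])]
[[256. 256.]
 [257. 236.]
 [260. 227.]
 [353. 232.]
 [256. 228.]]
(326, 784, 3)
```

View pics/mix.png

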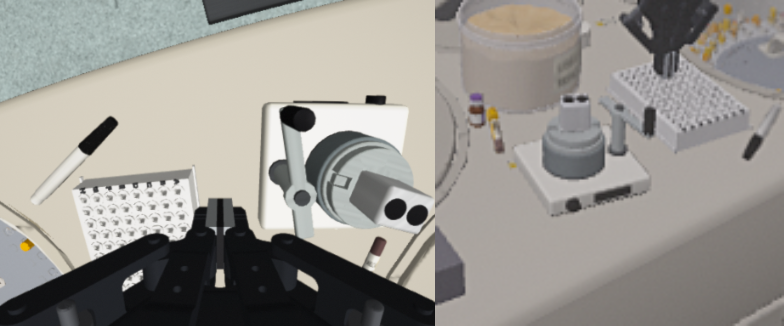

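The knob was not carried along: the wrist part shows it still at mix (300,118) with the pivot at (300,198), and the fingers at (220,200) have passed it. I need to find where it is now.

```bash
python3 - <<'E'
from h import *
p=camera_params("wrist")
f=lambda u,v,z: ray(p,(u/.85,v/.85),z)[:2]
pv=f(300.5,198,.095); print("pivot",pv)
for z in(.095,.113,.127): print(z,"right end",f(303,119,z),"left end",f(284,113,z), "lever end",f(288,110,z))
ya=-.255; Y=np.array([-np.sin(ya),np.cos(ya)]); X=np.array([np.cos(ya),np.sin(ya)])
for K in (f(303,119,.127),f(284,113,.095)):
  d=K-np.array([.5022,-.1615]); print(K,np.linalg.norm(d),"theta",np.arctan2(-d@Y,-d@X))
print(-cv2.Rodrigues(p["rvec"])[0].T@p["tvec"])
g=cv2.imread("pics/w14.png",0)
print("dark box",[ (v,np.where(g[v,320:385]<45)[0][[0,-1]]+320) for v in range(118,160,3) if (g[v,320:385]<45).any()])
E
```

```text
pivot [ 0.50273322 -0.16116357]
0.095 right end [ 0.44659403 -0.14931325] left end [ 0.4394458  -0.16108349] lever end [ 0.43816828 -0.15806958]
0.113 right end [ 0.44354663 -0.15432188] left end [ 0.43711293 -0.16491559] lever end [ 0.43596311 -0.16220295]
0.127 right end [ 0.44117644 -0.15821748] left end [ 0.43529847 -0.16789612] lever end [ 0.43424797 -0.16541779]
[ 0.44117644 -0.15821748] 0.06111178244253292 theta 0.20126081412084504
[ 0.4394458  -0.16108349] 0.06275557902190763 theta 0.24836290134420308
[ 0.4161072  -0.19942077  0.2750762 ]
dark box [(127, array([334, 358])), (130, array([332, 365])), (133, array([330, 367])), (136, array([330, 368])), (139, array([330, 369])), (142, array([331, 369])), (145, array([335, 368])), (148, array([341, 366])), (151, array([347, 364]))]
```

```bash
python3 -m creep '[[1,0,0,15,0],[1,0,0,20,0],[1,0,0,25,0],[0.4,-3,5,15,-0.112],[0.4,-3,5,0,-0.112],[0.4,-3,5,0,-0.112],[0.4,-3,5,0,-0.112],[0.4,-3,5,0,-0.112],[0.4,-3,5,0,-0.112],[0.4,-3,5,0,-0.112],[0.4,-3,5,0,-0.112],[0.4,-3,5,0,-0.112],[0.4,-4,5,0,-0.112],[0.4,-4,5,0,-0.112],[0.4,-4,6,0,-0.112],[0.4,0,0,0,0],[0.4,0,0,0,0],[0.4,0,0,0,0]]'; python3 - <<'E'
from h import *
from scipy.spatial.transform import Rotation as R
p,im=snap("wrist","w15",1)
s=sensors.state(); M=R.from_euler('xyz',s["eef_rot"],degrees=True).as_matrix(); print(s["position"],np.arctan2(M[1,1],M[0,1]),s["width"],s["q"].round(0))
u=proj(p,[[.442,-.1575,.127],[.442,-.1575,.095],[.5022,-.1615,.095]]); print(u.round(1))
g=im.max(2); c=u[0].astype(int)
for v in range(c[1]-40,min(c[1]+40,384),4): print(v,"".join("#" if x<50 else "+" if x<100 else "." for x in g[v,c[0]-60:c[0]+60:2]))
print(c)
E
```

```text
time: 27.45
position: [0.4421, -0.1576, 0.1786]
eef_rot: [71.9, 89.9, -19.9]
wrist_force: [-0.1, 0.5, 0.1]
width: 0.597
[ 0.44203609 -0.15757989  0.17847168] -0.031038351873936578 0.6042443007374443 [ 40.   6. -27. 113.   3.  61.   9.]
[[257.2 204.9]
 [257.3 193.8]
 [328.1 196.2]]
164 ............................................................
168 ..........................................................++
172 .......................................................+++..
176 ......................................................+++...
180 ......................................................++++..
184 ......................................................+++++.
188 ............................#####...........................
192 ...........................#######+.........................
196 ..........................+########.........................
200 ..........................+########.........................
204 ..........................#########.........................
208 ...........................#######..........................
212 ..............................+.............................
216 ............................................................
220 ............................................................
224 ............................................................
228 ............................................................
232 ............................................................
236 ..++......................................................++
240 .###+.....................................................##
[257 204]
```

```bash
python3 -m creep '[[0.4,0,0.5,-20,0],[0.4,0,0.5,-20,0],[0.4,0,0,-18,0],[0.4,0,0,-12,0],[0.4,0,0,-5,0],[0.4,0,0,0,0],[0.4,0,0,0,0]]' 20; python3 -m creep '[[1,0,0,0,0],[1,0,0,0,0],[1,0,0,0,0],[1,0,0,0,0],[1,0,0,0,0],[1,0,0,0,0]]' 20
```

```text
time: 28.2
position: [0.4424, -0.1565, 0.1038]
eef_rot: [75.7, 89.9, -16.1]
wrist_force: [-0.1, -0.6, 0.1]
width: 0.604
time: 28.8
position: [0.4417, -0.1563, 0.1032]
eef_rot: [71.2, 90.0, -20.7]
wrist_force: [0.1, 0.6, 0.6]
width: -0.002
```

```bash
cat > asc.py <<'E'
from h import *
from scipy.spatial.transform import Rotation as R
import sys
cam,x,y,z,h,st=sys.argv[1],*map(float,sys.argv[2:7])
p=camera_params(cam); im=get_image(cam)
s=sensors.state(); M=R.from_euler('xyz',s["eef_rot"],degrees=True).as_matrix(); print(s["position"],np.arctan2(M[1,1],M[0,1]),s["width"])
c=proj(p,[[x,y,z]])[0].astype(int); print("centre",c); g=im.max(2); st=int(st);h=int(h)
for v in range(max(c[1]-h,0),min(c[1]+h,384),2*st): print("%3d"%v,"".join(" .:-=+*#%@"[9-int(q)*10//256] for q in g[v,max(c[0]-int(1.3*h),0):c[0]+int(1.3*h):st]))
E
python3 asc.py wrist .4425 -.157 .113 90 3; python3 asc.py scene .4425 -.157 .113 28 1
```

```text
[ 0.44170949 -0.15625186  0.10315667] -0.03189913993202683 0.0007464712805051988
centre [258 238]
148 -::::::---::............................#.             :#*=+:*::::::::+***++:.
154 -:---:::--::...........................*-               .#+==-+::::::::::+**=-
160 -::---:::=-:...........................%.                 #+==:+::::::::-:::-*
166 -::-:-:-:--::..........................=.                   ==+:=-:::::::-*:::
172 :::::::::--::.........................:.                      :==-----::=+::::
178 ::-:::::---::.........................=.                         ===-:=*=:::::
184 :-:::::-:--::........................::                              .========
190 :::::-:::-+-:........................=.                     +######*          
196 -:::::---:--:........................:                     %#*++===+*         
202 ::::-:--:::-::........................::..                 #***++====.        
208 :-----::-::-::..............................:::::..        *#***+++====:      
214 :::::-:::::=::........................................::-:...*#***++-::::::.  
220 ::
[... 3042 characters left out ...]
=====--
200 ==------===++++==+-:-===++=----------------------==============---------
202 ======++++++=-=++*--+===++*=---------------------========---------------
204 =-------====++++*#:+*+==++**--------------------===---------------------
206 +========+++*****#::-*###%+::-=-----------------------------------------
208 +++++++**********#:::::::::::::=----------------------------------------
210 +++++++**********#:::::::::::::::---------------------------------------
212 ++++++**********#-::::::::::::::::-=------------------------------------
214 +++++++******#+-::::::::::::::::::::------------------------------------
216 *##**####*+::::::::::::::::::::::::::=----------------------------------
```

```bash
python3 - <<'E'
from h import *
w=camera_params("wrist"); s=camera_params("scene"); t=camera_params("top")
def line(p,uv): a=ray(p,uv,.05); b=ray(p,uv,.15); d=(b-a)/np.linalg.norm(b-a); return a,d
for uw,us in [((258,225),(322,190)),((258,226),(322,193)),((258,220),(322,188))]:
    a,d=line(w,uw); b,e=line(s,us)
    A=np.c_[d,-e]; x=np.linalg.lstsq(A,b-a,rcond=None)[0]; P=a+x[0]*d; Q=b+x[1]*e; print(P.round(4),Q.round(4))
tcp=sensors.state()["position"]; print("tcp proj",proj(w,[tcp])[0],proj(s,[tcp])[0],proj(t,[tcp])[0])
for n,P in dict(knobtop=[.4425,-.157,.127],knobbot=[.4425,-.157,.095]).items(): print(n,proj(w,[P])[0],proj(s,[P])[0],proj(t,[P])[0])
hub=[.5178,-.101,.124]; print("hubtop scene",proj(s,[hub])[0])
E
python3 asc.py scene .5178 -.101 .11 24 1
```

```text
[ 0.4424 -0.1483  0.1142] [ 0.4384 -0.1551  0.1169]
[ 0.4423 -0.153   0.1035] [ 0.4398 -0.1572  0.1051]
[ 0.4426 -0.1427  0.1218] [ 0.4364 -0.1528  0.1255]
tcp proj [257.2111811  230.93735724] [321.26628711 193.40038199] [308.9554229  250.82055217]
knobtop [258.63853194 249.52800167] [321.7070254  186.12703647] [310.01791548 249.99681124]
knobbot [258.57023262 227.08922046] [321.1416602  195.57006209] [308.95221739 250.71340426]
hubtop scene [289.49204631 182.06201837]
[ 0.44171596 -0.1562186   0.10312773] -0.03191133339811186 0.0018334863226688646
centre [289 186]
162 -----------------==-=====-======++*----------------:+%########
164 --------------------==========+++++------------------#%#######
166 -------====================++++++++-------------------########
168 ------===================++++++=+++-------------------=#+%####
170 ------===================++====++++---------------::::-=::####
172 -----=======================+++*++---------------::-+:--:=*%%%
174 -----====================++*++++++-----------------::-=:-:.+=+
176 ------===================++++==+++-------------------::
[... 379 characters left out ...]
=======--------==------=------
190 -------------------------==============---------======---==-:=
192 -------------------------==============-===----:====+*==-----=
194 --------------------=====-================+-:::====+++:-+-=--+
196 =-------------------=-----====++====-------=::::===+++-----==*
198 =-----------------=====------------------=*=+:::===+++-------=
200 *---------------:.++-========------===+++*==+-:-===++=--------
202 ++------::::::::::++===-=========++++++=-=++*--+===++*=-------
204 #*----::::::::::::+*++=======------====++++*#-+*+===+**-------
206 -------:::::::::::=+++++++==========+++*****#::-*###%+::-=----
208 ---------::::::::.+*++++++++++++++**********#.::::::::::::=---
```

Numbers show the real finger ends sit about 20 mm above the reported TCP height: they just clear the knob top and have been passing over it. I'll open, lower in stages while watching the force, and grip again.

```bash
python3 -m creep '[[0.5,0,0,0,0],[0.5,0,0,0,0],[0.5,0,0,0,0],[0.5,0,0,0,0],[0.5,0,0,-4,0],[0.5,0,0,-4,0],[0.5,0,0,0,0]]' 20; python3 -m creep '[[0.5,0,0,-3,0],[0.5,0,0,-3,0],[0.5,0,0,0,0]]';  python3 -m creep '[[1,0,0,0,0],[1,0,0,0,0],[1,0,0,0,0],[1,0,0,0,0],[1,0,0,0,0]]'
```

```text
time: 29.65
position: [0.441, -0.1561, 0.0944]
eef_rot: [-111.8, 89.9, 156.3]
wrist_force: [0.1, 1.1, -0.7]
width: 0.501
time: 29.95
position: [0.4413, -0.1561, 0.0887]
eef_rot: [-113.0, 90.0, 155.2]
wrist_force: [-0.6, -0.3, 0.2]
width: 0.501
time: 30.45
position: [0.4413, -0.1562, 0.0892]
eef_rot: [-85.7, 90.0, -177.5]
wrist_force: [-1.9, 0.3, 3.1]
width: 0.145
```

```bash
python3 -m creep '[[1,0,-3.6,0,0.06],[1,0,-3.6,0,0.06],[1,0.5,-5.9,0,0.1],[1,1.2,-5.9,0,0.1],[1,1.8,-5.8,0,0.1],[1,2.3,-5.5,0,0.1],[1,0,0,0,0]]';python3 -m creep '[[1,2.9,-5.2,0,0.1],[1,3.3,-5,0,0.1],[1,3.8,-4.6,0,0.1],[1,4.3,-4.2,0,0.1],[1,0,0,0,0]]'
```

```text
time: 31.15
position: [0.4468, -0.1878, 0.0892]
eef_rot: [-87.0, 89.9, -149.1]
wrist_force: [-4.4, -1.9, 3.9]
width: 0.145
time: 31.65
position: [0.4614, -0.2072, 0.0892]
eef_rot: [-72.1, 89.9, -111.4]
wrist_force: [-2.8, -4.3, 4.3]
width: 0.144
```

```bash
python3 -m creep '[[1,4.7,-3.7,0,0.1],[1,5,-3.4,0,0.1],[1,5.4,-2.8,0,0.1],[1,0,0,0,0]]'; python3 -m creep '[[1,5,-1.8,0,0.1],[1,4.2,-1.2,0,0.07],[1,0,0,0,0]]'
```

```text
time: 32.05
position: [0.4769, -0.2171, 0.0893]
eef_rot: [-60.7, 89.9, -82.9]
wrist_force: [-2.7, -3.9, 3.5]
width: 0.151
time: 32.35
position: [0.4834, -0.2197, 0.0891]
eef_rot: [-154.2, 89.7, -166.7]
wrist_force: [-8.8, -3.1, 7.9]
width: 0.146
```

```bash
python3 -m creep '[[0.5,0,0,0,0],[0.5,0,0,0,0],[0.5,0,0,0,0],[0.5,0,0,0,0],[0.5,0,0,20,0],[0.5,0,0,25,0],[0.5,0,0,30,0],[0.5,0,0,30,0],[0.5,0,0,0,-0.1],[0.5,0,0,0,-0.1],[0.5,0,0,0,-0.1],[0.5,0,0,0,-0.1],[0.5,0,0,0,-0.1],[0.5,0,10,0,-0.1],[0.5,0,20,0,-0.1],[0.5,0,20,0,-0.1],[0.5,0,20,0,-0.1],[0.5,0,20,0,-0.1],[0.5,0,0,0,0],[0.5,0,0,0,0]]'; python3 - <<'E'
from h import *
p,im=snap("wrist","w16",1)
print(spot("wrist",p,"head_hub"),spot("wrist",p,"catch_knob"))
s=sensors.state(); print(s["position"],s["wrist_force"])
print("proj knob top exp",proj(p,[[.487,-.2194,.127],[.5022,-.1615,.095],[.5178,-.101,.124],[.5178,-.101,.072]]).round())
E
python3 asc.py wrist .4975 -.175 .11 100 3
```

```text
time: 34.35
position: [0.4863, -0.1285, 0.1942]
eef_rot: [18.3, 90.0, -51.1]
wrist_force: [1.0, 0.2, -0.3]
width: 0.501
[(0.7, [0.5062, -0.0975, 0.0844])] [(0.84, [0.4958, -0.1686, 0.0932])]
[ 0.48604103 -0.12969435  0.19403211] [-0.24077915 -0.97067089  0.47478546]
proj knob top exp [[221. 292.]
 [261. 227.]
 [306. 180.]
 [298. 168.]]
[ 0.48603722 -0.12967499  0.19401227] 0.3566181068661707 0.49972690601336267
centre [251 243]
143 -:-:-:---:-=-:.......................+.        #==:=::::::::::::::::::=           .....
149 ::--:::::::-::.....................=:         *=-=:::::::::::+=-::::::--           ....
155 ::-::----:=-:.....................*.          +==:::::::::=+++=:..-=+-::-         .....
161 ---:----:--::....................=.           =:-::::::-++++-......:::::-        ......
167 -:--:-::--::....................:             =::::::=+++=....-@@@@#::::-      ........
173 -:---:::--::..................:.              =:::::-++:......@@@@@@..:::    . ........
179 :::::-:-=::..................:                .=-::::-...#@@@#.%@@#:..::    . .........
185 ::-:---=-:..........
[... 1759 characters left out ...]
. .... .:- ... .:= ...  .:::::::@@%@@@@@@@@@@@@@@@@@@@@%
305 %%%%%%%%%%%@@@@@@@@@@@@%@@%%@=- ..   .-  :.. .:   .:.:..   .:::*@%%@@@@%%@@@@@@@%%%%%%%
311 %%%%%%%%%%%@@@@%%%@%%@@@@@%%# .... ..   :::.:.  .:. ...  :..   .@%@%%@%@@@@@@%@@@%%%%%%
317 %%%%%%%%%%%@@@%@@%%%%%%@@@%%:  -:.:.   :.. .:.::   ..=..   .-- :*%@%@@%@%%%@@@@@@%%%%%%
323 %%%%%%%%%%%@@@@@@@@%%@@%@%@=.... .:-.:.. .-= ..  ::- .......  ..:#@@@@@@%%@%@@@@@%%%%%%
329 %%%%%%%%%%%@@@@@@@@@@%%@@%%%.   :- .... ..  ..- ..  .:=.:.  .:= -%@%@@@@%@@@%%@@@%%%%%%
335 %%%%%%%%%%%@@@@@@@@%@%%%@@%@@%@@%@@@%%%#=:.:-..: ..-*#%%%@@@@@@@@%@@%@%%@@@%@@@@@%%%%%%
341 %%%%%%%%:.:@%@@%@@%%%%@@@@@@@@@@@@@@@@@@@@@@@@%@@@@@@@@@@@@@@@@@%@@%@@@%%%@@@@@@@%..:@%
```

```bash
python3 - <<'E'
from h import *
p=camera_params("wrist"); ya=-.255; Y=np.array([-np.sin(ya),np.cos(ya)]); X=np.array([np.cos(ya),np.sin(ya)])
g=get_image("wrist").max(2)[262:300,215:240]; v,u=np.where(g<40); print("dark extents",u.min()+215,u.max()+215,v.min()+262,v.max()+262)
for uv in((225,286),(226,288)):
    K=ray(p,uv,.127)[:2]; d=K-np.array([.5022,-.1615]); print(K,np.linalg.norm(d),"theta",np.arctan2(-d@Y,-d@X))
m=(ray(p,(297.5,185),.124)+ray(p,(316,171),.124))/2; print("hub",m)
for th in(1.35,1.45,1.57): print(th,proj(p,[np.r_[np.array([.5022,-.1615])+.06*(-np.cos(th)*X-np.sin(th)*Y),.127]])[0])
E
```

```text
dark extents 215 232 267 295
[ 0.48752022 -0.21319357] 0.05373752154183063 theta 1.5491035845686645
[ 0.48896949 -0.21477369] 0.05489200330096453 theta 1.5823713621380935
hub [ 0.51737111 -0.10061096  0.124     ]
1.35 [210.41292379 282.96035039]
1.45 [215.51250695 287.25421751]
1.57 [222.15036576 291.76403146]
```

```bash
python3 -c "
from h import *
print(sensors.state()['time']); print(env.sign_off())"
```

```text
34.6
the job is handed in; nothing more can be done
None
```

The mixing head is seated in the spindle with its slots over the dogs, the catch is swung over the flange, and the job is handed in at 34.6 s. No verdict was reported.

**Last checks before handing in**
- **Head position:** the wrist camera put the hub about 1 mm or less from the measured spindle axis.
- **Head height:** it stopped at a height that matches the flange lying flush. The catch then passed over the flange to its stop, which it could not do over a head that was not home.
- **Catch angle:** measured at about 1.55 rad, against the 1.35 needed.
- **Robot:** the gripper was open and clear of everything.
- **Force:** the highest wrist reading I saw while pressing on the drive was about 16 N, against the 45 N limit.

**What went wrong on the way**
- **Seating:** the dogs did not drop in on turning alone. I unloaded the head, shifted it sideways by 1–2 mm several times and turned it slightly before they did.
- **Catch:** the first push and the first grip both missed the knob. The finger ends turned out to be about 20 mm higher than the reported tool position, so I lowered further, gripped the knob and swung it on its arc.

**Not confirmed**
- **Fit:** I did not check the flange's flush fit or the head's tilt directly with a picture after the catch closed.
- **Bystanders:** I did not measure the plug, vial or pen at the end. No move was aimed near them.

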